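# Lock the dish lid on the scent pot without losing the ball

### The arm

A 6-joint arm with a two-finger parallel gripper is mounted at the origin on the work surface. World frame = base frame: x ahead of the robot, y to its left, z up, the work surface at z = 0. Lengths are in mm, angles in degrees, forces in N, time in s.
With the tool pointing down it reaches from about 350 to 975 mm from the base axis. Payload 17.4 kg.
Tool frame: the origin (TCP) lies midway between the tips of the shut fingers; the grasp point (between the pads) lies 19 mm behind it; z points along the fingers, y is the line along which they close (so a half turn about z gives the same grasp; the last joint's range is limited). The gripper opens to 85 mm and grips with 20 to 120 N. Pads are 22 mm wide; open, the fingers measure 114 mm over their backs; the gripper's body (76 mm by 85 mm) begins 54 mm behind the grasp point. The pads swing forward as they close: fully open they stand 13 mm farther back than shut.
Start: joints at [-69.374, 6.646, 82.598, -0, 90.757, -2.166], TCP at [261.48, -622.303, 231.303] pointing down, gripper open.
Joint ranges: [-162.19, 162.19], [-47.58, 125.68], [4.15, 143.07], [-65.23, 245.23], [0.69, 171.88], [-170.13, 170.13]. Speed limits (degrees/s): [108.29, 108.29, 127.2, 180, 180, 180].

### API

Orientations are given as [roll, pitch, yaw] about the fixed x, y, z axes, in that order (R = Rz(yaw) Ry(pitch) Rx(roll)).
In Python, from bench import r, camera gives the robot as it stands. The module is installed in compiled form; this text tells all that it offers.
- The arm moves only by the tool step_arm, never from a script. Its argument "plan" is a list that holds one entry, the list of rows, each a list of 5 numbers: the shift along the world's x, y, z in m, then the turn about the world's z in degrees, then the opening, from -1 (shut) to 1 (fully open). In form: [[[tx, ty, tz, roll, hand], ...]]. A call has 1 to 12 rows; each row is the pose to reach, as a shift and turn from the pose commanded when the call began; what a row does not reach only later rows make up. A row lasts 1/8 s, in which the tool goes at most 62.5 mm and 10.7 degrees, less where a joint would pass 70% of its speed; a pose out of reach is approached as far as the arm can. A call with a gripper value outside its range is refused whole. The fingers move at their own pace and stop on an object; "force" is the grip in N (left out, the last holds). Time passes only in rows, so rows that repeat a pose let the fingers close. It gives the time, the measured TCP pose, the force, the opening and the grip force at its end, in the units of the state.
- r.get_obs(): the state, without advancing time (a new reading comes with each control period).
- camera(name): name is "side" or "top"; returns a dict with "frame" (384x512x3 uint8, blue, green, red), "mtx" (3x3 intrinsics, pixels), "camera_from_world" (4x4, takes a point from world to camera coordinates). Camera axes: x right, y up, looking along -z (the intrinsics and any distortion apply to the point x, -y, -z); pixel columns grow to the right and rows downward; lengths in mm; the calibration is good to about 2 mm. A picture is of the moment at which its call begins. There is no depth.
- r.job_done(): hands the job in; it is judged then, once.
The state is a dict: "time_s": time; "joint_positions": joint angles; "joint_velocities": joint speeds; "effort": joint torques, N m; "eef_pos": TCP position; "tcp_rot": TCP orientation; "force": force on the tool from outside, world axes, zero at the start; "wrist_torque": the same for the moment, N m; "grip_width": finger opening in mm; "finger_force": force on a finger pad.
Only numpy, scipy, OpenCV 4.12 (cv2) and the standard library are available. Lean on these libraries where they do the work, as an engineer would, in place of code of your own. Each camera call takes 0.05 s, during which the arm holds its last target. There are 200 camera calls.

### The job

Put the round dish, with the wooden ball lying in it, on the pot as its lid: take it by its handle, keep it level so that the ball stays in the middle, and seat it flat on the rim with its small lug just short of the open end of the hooked rail. Then turn it a quarter turn anticlockwise (seen from above), so that the lug slides under the rail right to the stop at the far end, and finish there with the gripper still holding the handle, dish seated level and the ball at rest in its middle. Leave everything else where it is.

Things in the scene. Friction and masses are not known exactly. Their poses are not given: they have to be found in the camera images.
- pot: the scent pot: open round aluminium pot, fixed, 50 mm high, 94 mm outside diameter, mouth 85 mm inside diameter. Origin: centre of its underside, z up. A hooked steel rail runs round the outside of its rim from 19 degrees past the pot's +x to 11 degrees past its +y (anticlockwise from above); the other three quarters round the pot are free
- pot_rim (a point): centre of the pot's mouth, at rim height (50 mm above the pot's underside)
- pot_open (a point): the rail's open end, 60 mm from the pot's axis, 19 degrees past the pot's +x. The rail's top flange (54 to 66 mm from the axis, 60 to 64 mm above the pot's underside) overhangs the path of the dish's lug, leaving a channel 10 mm high above rim level; its outer wall stands 64 mm from the axis. The lug can only enter here, level, moving anticlockwise
- pot_stop (a point): the stop block that closes the rail's far end, 58 mm from the pot's axis, 13 degrees past the pot's +y. With the dish seated and its lug against the stop, the dish's yaw is the pot's yaw + about 93 degrees; yaw + 90 degrees is home
- dish: the pot's lid: loose round aluminium dish, 100 mm diameter, 20 mm high, about 0.15 kg; handle at its -x side, lug at its +x side, shallow cone hollow (10 degree slope) on top. Origin: centre of its underside, z up. Seated, its origin is 42 mm above the pot's. Seated with its yaw equal to the pot's (within 10 degrees), the lug is just short of the rail's open end
- dish_spigot (a point): centre of the flange's underside, 8 mm above the dish's origin. Below the flange is a spigot 8 mm deep, 79 mm diameter, its foot chamfered to 72 mm; it drops into the pot's mouth with about 3 mm play all round, and the flange then lies on the rim. The dish turns freely there
- dish_handle (a point): grip point in the dish's handle, 72 mm from the dish's centre along its -x, 20 mm above its underside. The handle is an upright flat bar, 12 mm thick (along the dish's y), 24 mm high (8 to 32 mm above the underside), running radially from 48 to 92 mm from the centre
- dish_lug (a point): the lug, a flat tongue 14 mm wide and 5 mm thick that sticks out level from the flange, on the side across from the handle; this point is 58 mm from the dish's centre along its +x, the tongue ends at 61 mm; 8 to 13 mm above the dish's underside
- dish_hollow (a point): lowest point of the dish's hollow, on its axis 11.5 mm above its underside
- ball_center (a point): centre of the loose wooden scent ball, 30 mm diameter, 10 to 17 g, lying in the middle of the dish's hollow
- brush: bystander: flat brush with a wooden handle, 190 mm long overall, lying flat; loose; origin low in its body
- ring_bowl: bystander: small plain round metal bowl without handle or lug, 64 mm wide, 28 mm high; loose; origin at the centre of its underside
- mug: bystander: white mug, 80 mm wide, 88 mm high; loose; origin at the centre of its underside
- cream_jar: bystander: amber cream jar, 60 mm wide, 55 mm high; loose; origin at the centre of its underside
- clock: bystander: white alarm clock, 100 mm wide, 77 mm high; loose; origin at the centre of its underside
- glasses_case: bystander: black glasses case, 160 x 65 x 40 mm; loose; origin at the centre of its underside
- hair_dryer: bystander: black hair dryer lying on its side, 74 mm high, about 0.17 x 0.2 m; loose; origin low in its body
There are look-alikes about, which are no part of the job. What is shaped like the dish but green or yellow is not meant.

How it is judged (in metres and radians):
On the way, in this order (a step that is already met when the one before it is completed fails the run):
1. the dish, ball in its middle, is seated level on the pot's rim with the lug short of the rail's open end (z of dish in the frame of pot between 0.039 and 0.0445 m and horizontal distance between dish and pot below 0.005 m and angle between dish's own z axis and vertical below 0.06 rad and x of dish_lug in the frame of pot above 0.03 m and y of dish_lug in the frame of pot below 0.02 m and horizontal distance between ball_center and dish_hollow below 0.012 m), for 0.2 s.
2. the lug is half way along under the rail, the dish still seated and the ball in its middle (z of dish in the frame of pot between 0.039 and 0.0445 m and horizontal distance between dish and pot below 0.005 m and angle between dish's own z axis and vertical below 0.06 rad and x of dish_lug in the frame of pot between 0.02 and 0.05 m and y of dish_lug in the frame of pot above 0.03 m and horizontal distance between ball_center and dish_hollow below 0.012 m), for 0.05 s.
At the end, for the whole second after the job is handed in: The dish is seated on the pot (within 2.5 mm of the seated height, 5 mm of the axis, 0.06 rad of level), turned so that the lug is within about 9 degrees of its place at the stop, the ball at rest within 6 mm of the dish's centre, and the gripper is still holding the dish with more than 1.5 N (z of dish in the frame of pot between 0.039 and 0.0445 m and horizontal distance between dish and pot below 0.005 m and angle between dish's own z axis and vertical below 0.06 rad and x of dish_lug in the frame of pot between -0.011 and 0.009 m and y of dish_lug in the frame of pot above 0.045 m and horizontal distance between ball_center and dish_hollow below 0.006 m and linear speed of ball below 0.03 m/s and contact force between the fingers and dish above 1.5 N); the arm keeps its last pose, push and grip.
It fails at once if the ball left the middle of the dish by more than 18 mm (horizontal distance between ball_center and dish_hollow above 0.018 m).
It fails at once if the dish was tipped by more than 0.2 rad (angle between dish's own z axis and vertical above 0.2 rad).
It fails at once if a bystander was pushed more than 25 mm (distance of any of brush, ring_bowl, mug, cream_jar, clock, glasses_case, hair_dryer from where it was at the start of the episode above 0.025 m).
It also fails if it takes over 69 s, if anything falls off the work surface, if the arm or the gripper's body presses on something with over 40 N, if the wrist force passes 120 N, or if a joint passes its speed limit or range.

## Working session

There is one attempt and no reset: what is moved stays moved. The work goes in short steps, Python scripts to look and compute and a tool call to move; the robot and the scene stay as the last step left them, time stands still between calls to the robot, and variables do not carry over. Pictures are saved under pics/ and viewed, at most 10 in all, crops included, and the job is handed in when it is done.

Besides the shell and the picture viewer there is one more tool, called after "Request:" as a command line: name --argument value ..., lists and objects as JSON in quotes. step_arm: Moves the arm, as the interface text tells. Its arguments: {"type":"object","properties":{"plan":{"type":"array","items":{"type":"array","items":{"type":"array","items":{"type":"number"}}}},"force":{"type":"number"}},"required":["plan"]}

```bash
mkdir -p pics; cat > h.py <<'E'
import numpy as np, cv2
from bench import r, camera
def snap(n,fn=None):
    c=camera(n)
    if fn: cv2.imwrite('pics/'+fn,c['frame'])
    return c
def proj(c,p):
    p=np.atleast_2d(p); q=(c['camera_from_world']@np.c_[p,np.ones(len(p))].T)[:3]
    q=c['mtx']@np.array([q[0],-q[1],-q[2]]); return (q[:2]/q[2]).T
def ray(c,uv):
    uv=np.atleast_2d(uv); d=np.linalg.inv(c['mtx'])@np.c_[uv,np.ones(len(uv))].T
    M=c['camera_from_world']; R=M[:3,:3]; o=-R.T@M[:3,3]
    return o,(R.T@np.array([d[0],-d[1],-d[2]])).T
def plane(c,uv,z):
    o,d=ray(c,uv); return o+d*((z-o[2])/d[:,2])[:,None]
E
python3 - <<'E'
from h import *
a=snap('top');b=snap('side')
cv2.imwrite('pics/t0.png',a['frame']);cv2.imwrite('pics/s0.png',b['frame'])
for c in(a,b): print(c['mtx'],ray(c,[[256,192]]))
print(c.keys(), r.get_obs())
E
```

```text
[[479.12384871   0.         252.17532067]
 [  0.         479.12384871 188.50895986]
 [  0.           0.           1.        ]] (array([ 226.6191758 ,  -12.57998717, 1625.92233744]), array([[ 0.16447232,  0.01508063, -0.98632563]]))
[[497.31154012   0.         256.38932628]
 [  0.         497.31154012 186.33743636]
 [  0.           0.           1.        ]] (array([ 228.28171595, 1237.61922818, 1342.38664806]), array([[ 0.14657112, -0.67715772, -0.72118277]]))
dict_keys(['frame', 'mtx', 'camera_from_world']) {'time_s': 0.1, 'joint_positions': array([-6.93743487e+01,  6.67019592e+00,  8.26320440e+01,  4.57079518e-04,
        9.07563576e+01, -2.16726207e+00]), 'joint_velocities': array([-0.11642739, -0.08230496, -0.04863761, -0.03910297, -0.00173679,
       -0.05578071]), 'effort': array([ 8.65309062e-05, -7.33674073e+01, -6.33786678e+01,  2.26494689e-05,
        5.31535596e-03,  4.63689264e-05]), 'eef_pos': array([ 261.41290903, -622.13735782,  230.64853042]), 'tcp_rot': array([-1.79941462e+02, -2.67268943e-03,  2.27929178e+01]), 'force': array([ 0.14591892,  0.58129321, -0.42621177]), 'wrist_torque': array([ 0.0339102 ,  0.02191932, -0.04460562]), 'finger_force': 0.0, 'grip_width': 85.24126041696442}
```

View pics/t0.png

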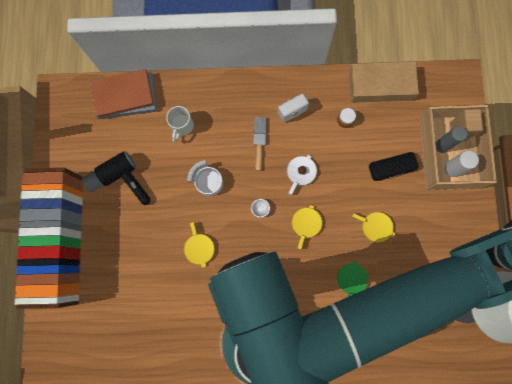

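View pics/s0.png

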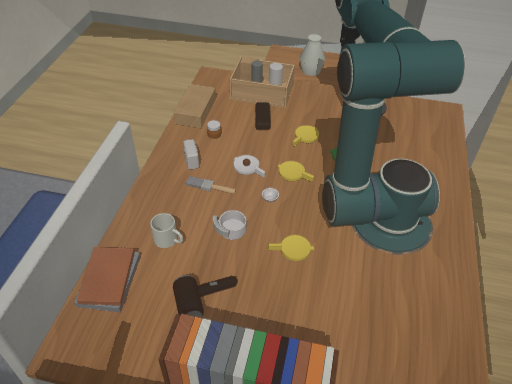

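The top view shows the grey dish near (302,171) with its handle towards (293,190). The pot is near (208,180) with its rail at the upper left. In the side view the dish is near (247,164) and the pot near (232,224). I'll take enlarged crops with world axes next.

```bash
python3 - <<'E'
from h import *
a=snap('top');b=snap('side')
f=lambda c,x,y,w,h:cv2.resize(c['frame'][y:y+h,x:x+w],None,fx=6,fy=6,interpolation=cv2.INTER_CUBIC)
g=np.vstack([np.hstack([f(a,180,150,60,50),f(a,275,145,60,50)]),np.hstack([f(b,205,200,60,50),f(b,220,140,60,50)])])
print(g.shape);cv2.imwrite('pics/z0.png',g)
print(plane(a,[[208,180],[302,171],[293,190],[193,168],[256,192]],50))
print(plane(b,[[232,218],[247,164]],50))
print(proj(a,[[0,0,0],[300,0,0],[0,300,0]]))
E
```

```text
(600, 720, 3)
[[ 535.04731558  171.60860592   50.        ]
 [ 556.13815922 -144.49319784   50.        ]
 [ 492.49192521 -111.83985237   50.        ]
 [ 577.85427833  221.99947382   50.        ]
 [ 489.40825524   11.51540062   50.        ]]
[[ 542.34394012  164.5030944    50.        ]
 [ 558.1090607  -111.41532696   50.        ]]
[[263.81092682 342.37534533]
 [261.19974675 249.76904871]
 [172.24237823 344.40584104]]
```

View pics/z0.png

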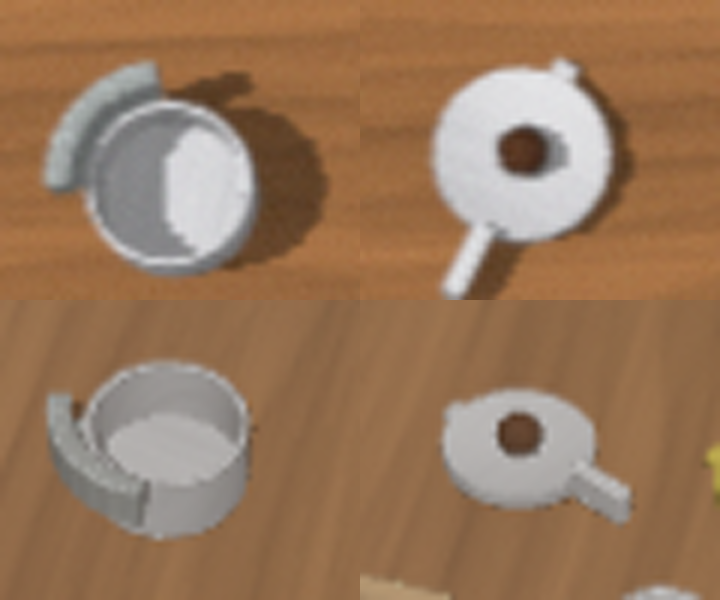

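The crops show the pot's rail running from straight up (open end) round to the left (stop), so the pot's yaw is about -13°. The dish's handle points down-left and its lug up-right, giving a yaw of about -28°, with the ball in the middle. I'll measure both from contours, using both views.

```bash
cat >> h.py <<'E'
from scipy.optimize import least_squares
def contour(c,p,half=130,S=6,sat=75):
    """largest grey blob round world point p; returns contour & all pixel coords (image px)"""
    u,v=np.round(proj(c,p)[0]).astype(int); w=int(half*.33)
    x0,y0=max(u-w,0),max(v-w,0)
    im=cv2.resize(c['frame'][y0:y0+2*w,x0:x0+2*w],None,fx=S,fy=S,interpolation=cv2.INTER_LINEAR)
    h=cv2.cvtColor(im,cv2.COLOR_BGR2HSV); m=((h[...,1]<sat)&(h[...,2]>70)).astype(np.uint8)
    cs,_=cv2.findContours(m,cv2.RETR_EXTERNAL,cv2.CHAIN_APPROX_NONE)
    q=np.array([(u-x0+.5)*S,(v-y0+.5)*S])
    k=min(cs,key=lambda k:(cv2.contourArea(k)<S*S*60)*1e6+np.linalg.norm(k.reshape(-1,2).mean(0)-q))
    f=np.zeros_like(m); cv2.drawContours(f,[k],-1,1,-1)
    ys,xs=np.nonzero(f); t=lambda a:(a+.5)/S-.5+np.array([x0,y0])
    return t(k.reshape(-1,2).astype(float)),t(np.c_[xs,ys].astype(float))
def circ(P,R,c0):
    f=least_squares(lambda c:np.hypot(*(P-c).T)-R,c0,loss='soft_l1',f_scale=1.0)
    return f.x,np.median(np.abs(f.fun))
def ang(v): return np.degrees(np.arctan2(v[...,1],v[...,0]))
def disc(c,k,c0,R,ztop,zbot,skip):
    """fit far edge at ztop and near edge at zbot; skip(angles)->mask of excluded"""
    o=ray(c,[[0,0]])[0][:2]; out=[]
    for z,s in((ztop,1),(zbot,-1)):
        P=plane(c,k,z)[:,:2]; x=np.array(c0,float)
        for _ in range(4):
            d=P-x; e=(x-o)/np.linalg.norm(x-o)
            g=(s*(d@e)>.25*R)&~skip(ang(d))&(abs(np.hypot(*d.T)-R)<(9 if _<2 else 4))
            x,res=circ(P[g],R,x)
        out.append((x.round(1),round(res,2),int(g.sum())))
    return out
def near(a,b,w): return abs((a-b+180)%360-180)<w
E
cat > m.py <<'E'
from h import *
def dish(c,p,z,yaw):
    k,px=contour(c,[p[0],p[1],z+15])
    D=disc(c,k,p,50,z+20,z+8,lambda a:near(a,yaw,14)|near(a,yaw+180,14)); x=(D[0][0]+D[1][0])/2
    H=plane(c,px,z+30)[:,:2]-x; L=plane(c,px,z+13)[:,:2]-x
    h=H[(np.hypot(*H.T)>56)&near(ang(H),yaw+180,30)].mean(0); L=L[(np.hypot(*L.T)>53)&near(ang(L),yaw,25)]; l=L.mean(0)
    print('dish',D,'c',x.round(1),'yaw h %.1f l %.1f hl %.1f rh %.1f rl %.1f'%(ang(-h),ang(l),ang(l-h),np.hypot(*h),np.hypot(*l)))
def pot(c,p,yaw):
    k,px=contour(c,[p[0],p[1],30])
    D=disc(c,k,p,47,50,0,lambda a:near(a,yaw+60,58)); 
    x=D[0][0]
    P=plane(c,k,64)[:,:2]-x; g=(np.hypot(*P.T)>57)&near(ang(P),yaw+60,70); a=ang(P[g])-yaw
    print('pot',D,'rail ang rel',yaw,np.percentile(a,[0,2,98,100]).round(1),'rmax',np.percentile(np.hypot(*P[g].T),95).round(1))
if __name__=='__main__':
    for n in('top','side'):
        c=camera(n); print(n); dish(c,[557,-130],0,-28); pot(c,[538,168],-13)
E
python3 m.py
```

```text
top
dish [(array([ 566.9, -147.1]), np.float64(0.4), 171), (array([ 565.2, -145.2]), np.float64(0.43), 167)] c [ 566.  -146.1] yaw h -28.4 l -29.0 hl -28.7 rh 75.3 rl 56.8
pot [(array([536.8, 173.8]), np.float64(0.26), 46), (array([536.7, 173.3]), np.float64(0.25), 199)] rail ang rel -13 [ 16.1  16.5 110.5 110.9] rmax 67.2
side
dish [(array([ 571.7, -148.3]), np.float64(0.35), 133), (array([ 570.2, -146.3]), np.float64(0.35), 126)] c [ 571.  -147.3] yaw h -36.3 l -30.9 hl -34.0 rh 77.2 rl 55.8
pot [(array([539.5, 172.2]), np.float64(0.26), 166), (array([540.9, 170.1]), np.float64(0.27), 90)] rail ang rel -13 [ 17.9  18.3 128.1 129.7] rmax 95.6
```

Top and side views agree on the dish-to-pot offset. The dish is at about (568.5,-146.7) with yaw -28.7°, and the pot at about (538,172.5) with yaw about -15°. Next I move above the handle at about (505,-112).

Request:
step_arm --plan '[[[0.008,0.02,0,-2,0.2],[0.025,0.055,0,-6,0.2],[0.048,0.1,0,-11,0.2],[0.075,0.155,0,-16,0.2],[0.102,0.21,0,-21,0.2],[0.129,0.265,0,-26,0.2],[0.156,0.32,0,-31,0.2],[0.183,0.375,-0.02,-36,0.2],[0.21,0.43,-0.05,-42,0.2],[0.23,0.48,-0.08,-47,0.2],[0.24,0.502,-0.11,-50,0.2],[0.244,0.51,-0.13,-51.5,0.2]]]' --force 100

```text
time_s: 1.8
eef_pos: [505.5, -110.4, 99.7]
tcp_rot: [180.0, 0.1, -28.7]
force: [-0.2, -0.5, -0.6]
grip_width: 51.1
finger_force: 0.0
```

```bash
python3 - <<'E'
from h import *
a=snap('top');b=snap('side')
p=r.get_obs()['eef_pos']; print(p)
f=lambda c,x,y:cv2.resize(c['frame'][y:y+90,x:x+75],None,fx=5,fy=5,interpolation=cv2.INTER_CUBIC)
for c in (a,b): print(proj(c,[p,[505.3,-112.1,32],[505.3-17.5,-112.1+9.6,32]]).round(1))
cv2.imwrite('pics/z1.png',np.hstack([f(a,260,130),f(b,220,110)]))
E
```

```text
[ 504.73189729 -111.13579401   99.11800863]
[[293.5 183.7]
 [292.6 187.2]
 [290.  192.4]]
[[261.  156.8]
 [260.4 169.7]
 [264.4 172.1]]
```

View pics/z1.png

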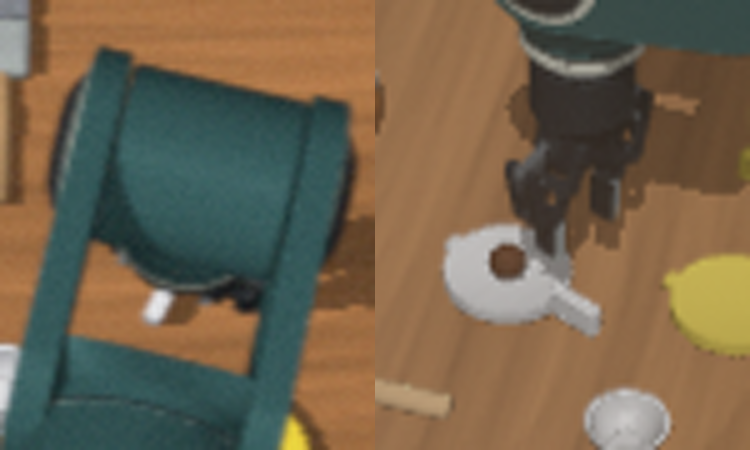

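The side view shows the fingers straddling the handle, with their midpoint at crop (580,232). That matches the projected TCP. I'll descend and close in small steps.

Request:
step_arm --plan '[[[0,-0.001,-0.015,0,0.2],[0,-0.001,-0.035,0,0.2],[0,-0.001,-0.055,0,0.2],[0,-0.001,-0.072,0,0.2],[0,-0.001,-0.084,0,0.2],[0,-0.001,-0.091,0,0.2],[0,-0.001,-0.094,0,0.0],[0,-0.001,-0.094,0,-0.2],[0,-0.001,-0.094,0,-0.35],[0,-0.001,-0.094,0,-0.45],[0,-0.001,-0.094,0,-0.5],[0,-0.001,-0.094,0,-0.54]]]' --force 20

```text
time_s: 3.4
eef_pos: [505.5, -113.3, 7.4]
tcp_rot: [-180.0, -0.0, -28.7]
force: [0.2, -0.3, 0.8]
grip_width: 19.2
finger_force: 0.0
```

Request:
step_arm --plan '[[[0,0,0,0,-0.58],[0,0,0,0,-0.62],[0,0,0,0,-0.65],[0,0,0,0,-0.68],[0,0,0,0,-0.7],[0,0,0,0,-0.72],[0,0,0,0,-0.75],[0,0,0,0,-0.8],[0,0,0,0,-1],[0,0,0,0,-1]]]'

```text
time_s: 4.65
eef_pos: [505.5, -113.3, 7.3]
tcp_rot: [-180.0, -0.0, -28.7]
force: [-0.8, 1.3, 1.4]
grip_width: 11.5
finger_force: 20.9
```

Request:
step_arm --plan '[[[0,0,0,0,-1],[0,0,0,0,-1],[0,0,0.001,0,-1],[0,0,0.003,0,-1],[0,0,0.006,0,-1],[0,0,0.01,0,-1],[0,0,0.014,0,-1],[0,0,0.018,0,-1],[0,0,0.021,0,-1],[0,0,0.023,0,-1],[0,0,0.024,0,-1],[0,0,0.024,0,-1]]]' --force 110

```text
time_s: 6.15
eef_pos: [505.5, -113.3, 31.3]
tcp_rot: [-180.0, 0.0, -28.7]
force: [0.7, -0.5, -2.1]
grip_width: 10.3
finger_force: 107.9
```

```bash
python3 - <<'E'
from m import *
o=r.get_obs(); print(o['eef_pos'],o['tcp_rot'],o['force'],o['wrist_torque'],o['finger_force'],o['time_s'])
b=snap('side'); dish(b,[568,-147],24,-28.7)
cv2.imwrite('pics/z2.png',cv2.resize(b['frame'][110:200,210:310],None,fx=6,fy=6,interpolation=cv2.INTER_CUBIC))
E
```

```text
[ 505.46966291 -113.3009648    31.30008201] [-1.79999770e+02  2.57103810e-03 -2.87073252e+01] [ 0.67023991 -0.52401889 -2.08164403] [ 0.06290005  0.06293168 -0.02561915] 107.85273313522339 6.15
dish [(array([ 572.3, -148.3]), np.float64(0.51), 112), (array([ 569.7, -146.3]), np.float64(0.32), 125)] c [ 571.  -147.3] yaw h -51.0 l -33.6 hl -42.9 rh 63.9 rl 55.3
```

View pics/z2.png

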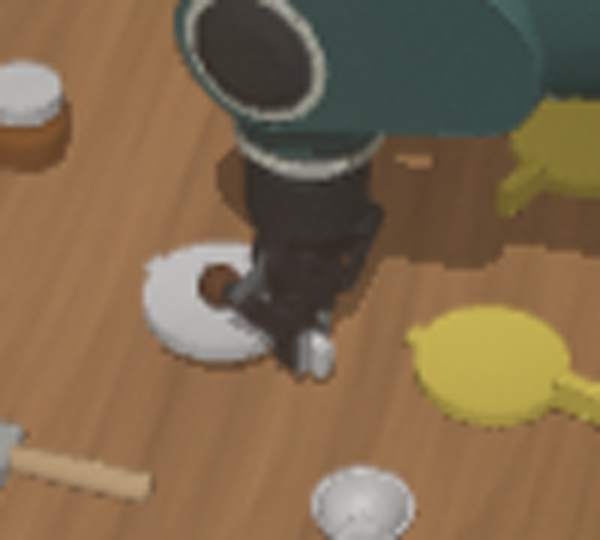

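The dish is lifted level with the ball in its middle, at crop (215,285). Its measured centre is unchanged. Now I carry it to above the pot.

Request:
step_arm --plan '[[[0,0,0.003,0,-1],[0,0,0.01,0,-1],[-0.0004,0.003,0.02,0.1,-1],[-0.0012,0.01,0.03,0.4,-1],[-0.0025,0.021,0.04,0.8,-1],[-0.0041,0.035,0.048,1.4,-1],[-0.0058,0.049,0.053,1.9,-1],[-0.0074,0.063,0.056,2.5,-1],[-0.0091,0.077,0.056,3,-1],[-0.0107,0.091,0.056,3.6,-1],[-0.0123,0.105,0.056,4.1,-1],[-0.014,0.119,0.056,4.7,-1]]]'

```text
time_s: 7.7
eef_pos: [491.3, 6.6, 87.2]
tcp_rot: [180.0, 0.0, -24.0]
force: [0.2, -0.8, -0.7]
grip_width: 10.1
finger_force: 107.9
```

Request:
step_arm --plan '[[[-0.0016,0.014,0,0.5,-1],[-0.0033,0.028,0,1.1,-1],[-0.0049,0.042,0,1.6,-1],[-0.0066,0.056,0,2.2,-1],[-0.0082,0.07,0,2.7,-1],[-0.0099,0.084,0,3.3,-1],[-0.0115,0.098,0,3.8,-1],[-0.0132,0.112,0,4.4,-1],[-0.0148,0.126,0,4.9,-1],[-0.0163,0.139,0,5.4,-1],[-0.0176,0.15,0,5.9,-1],[-0.0188,0.16,0,6.3,-1]]]'

```text
time_s: 9.2
eef_pos: [472.6, 166.4, 87.3]
tcp_rot: [180.0, 0.0, -17.7]
force: [0.0, -0.5, -2.1]
grip_width: 9.8
finger_force: 107.8
```

Request:
step_arm --plan '[[[-0.0011,0.009,0,0.3,-1],[-0.0019,0.016,0,0.6,-1],[-0.0025,0.021,0,0.8,-1],[-0.0028,0.024,0,0.9,-1],[-0.003,0.0259,0,1,-1],[-0.0031,0.0264,0,1,-1],[-0.0031,0.0264,0,1,-1],[-0.0031,0.0264,0,1,-1]]]'

```text
time_s: 10.2
eef_pos: [469.6, 192.0, 87.3]
tcp_rot: [180.0, 0.0, -16.7]
force: [-0.4, -0.9, -1.2]
grip_width: 9.7
finger_force: 107.8
```

```bash
python3 - <<'E'
from m import *
o=r.get_obs(); print(o['eef_pos'],o['tcp_rot'],o['force'],o['finger_force'],o['time_s'])
b=snap('side');a=snap('top')
zd=o['eef_pos'][2]-7.3
for c in(a,b):
  try: dish(c,[539,172],zd,-16.7)
  except Exception as e: print(e)
f=lambda c,x,y:cv2.resize(c['frame'][y:y+100,x:x+75],None,fx=5,fy=5,interpolation=cv2.INTER_CUBIC)
cv2.imwrite('pics/z3.png',np.hstack([f(a,170,130),f(b,195,150)]))
E
```

```text
[469.59104028 191.98245012  87.27744414] [ 1.79999450e+02  2.08959797e-03 -1.67191827e+01] [-0.38772933 -0.90070011 -1.24279184] 107.79550552368164 10.2
dish [(array([542.7, 178.2]), np.float64(1.17), 31), (array([521.9, 168.7]), np.float64(0.4), 118)] c [532.3 173.4] yaw h nan l -11.7 hl nan rh nan rl 58.1
dish [(array([539.9, 170.7]), np.float64(0.41), 158), (array([503.8, 243.5]), np.float64(0.17), 8)] c [521.8 207.1] yaw h -42.5 l -24.1 hl -32.9 rh 61.8 rl 67.2m.py:6: RuntimeWarning: Mean of empty slice.
  h=H[(np.hypot(*H.T)>56)&near(ang(H),yaw+180,30)].mean(0); L=L[(np.hypot(*L.T)>53)&near(ang(L),yaw,25)]; l=L.mean(0)
  ret = um.true_divide(
```

View pics/z3.png

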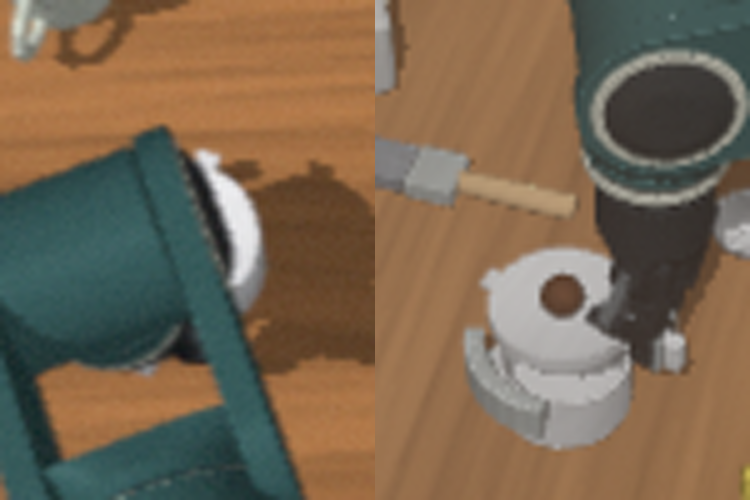

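The side view shows the dish over the pot with the lug at crop (490,280), short of the rail's open end, and the ball in the middle. The far-edge centre is (539.9,170.7) against the rim's (539.5,172.2). I'll descend gently with a 0.7 mm correction in y.

Request:
step_arm --plan '[[[0,0.0003,-0.002,0,-1],[0,0.0007,-0.006,0,-1],[0,0.0007,-0.011,0,-1],[0,0.0007,-0.016,0,-1],[0,0.0007,-0.021,0,-1],[0,0.0007,-0.025,0,-1],[0,0.0007,-0.028,0,-1],[0,0.0007,-0.0305,0,-1],[0,0.0007,-0.0325,0,-1],[0,0.0007,-0.034,0,-1],[0,0.0007,-0.0355,0,-1],[0,0.0007,-0.0365,0,-1]]]' --force 80

```text
time_s: 11.8
eef_pos: [469.6, 192.8, 50.8]
tcp_rot: [180.0, -0.0, -16.7]
force: [-0.6, 0.3, -2.2]
grip_width: 10.1
finger_force: 107.9
```

Request:
step_arm --plan '[[[0,0,-0.0005,0,-1],[0,0,-0.001,0,-1],[0,0,-0.0013,0,-1],[0,0,-0.0013,0,-1]]]'

```text
time_s: 12.3
eef_pos: [469.6, 192.8, 49.6]
tcp_rot: [-180.0, -0.0, -16.7]
force: [-0.8, -0.2, 0.0]
grip_width: 9.8
finger_force: 108.0
```

Request:
step_arm --plan '[[[0,0,-0.0003,0,-1],[0,0,-0.0006,0,-1],[0,0,-0.0006,0,-1],[0,0,-0.0006,0,-1]]]'

```text
time_s: 12.8
eef_pos: [469.7, 192.9, 49.5]
tcp_rot: [-180.0, -0.0, -16.7]
force: [-4.3, -0.3, 8.7]
grip_width: 9.9
finger_force: 109.2
```

```bash
python3 - <<'E'
from m import *
F=[];T=[]
for i in range(6):
    b=snap('side'); o=r.get_obs(); F.append(o['force']);T.append(o['wrist_torque'])
print(np.mean(F,0),np.std(F,0),np.mean(T,0)); print(o['eef_pos'],o['tcp_rot'],o['time_s'])
dish(b,[539,172],42,-16.7)
cv2.imwrite('pics/z4.png',cv2.resize(b['frame'][170:250,195:275],None,fx=7,fy=7,interpolation=cv2.INTER_CUBIC))
E
```

```text
[-4.59741865 -0.84782207  7.42378812] [0.43421927 0.44054066 0.33500209] [-0.19933473  0.64669103 -0.05973788]
[469.69950181 192.88732765  49.50713261] [-1.79983626e+02 -1.51089875e-02 -1.67087560e+01] 13.1
dish [(array([540.4, 171. ]), np.float64(0.42), 158), (array([539., 172.]), np.float64(nan), 0)] c [539.7 171.5] yaw h -40.8 l -7.8 hl -25.8 rh 68.5 rl 57.3
  return _methods._mean(a, axis=axis, dtype=dtype,
  ret = ret.dtype.type(ret / rcount)
```

View pics/z4.png

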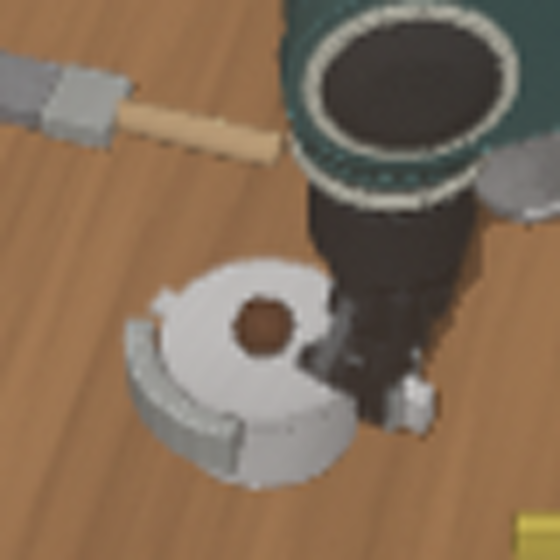

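The dish is seated with the flange flat on the rim, the lug at crop (165,300) just short of the rail end at (135,325), and the ball centred. I'll work out the arc rows for the turn about the dish's axis.

```bash
python3 - <<'E'
import numpy as np
R=71.9;t0=-16.4
p=lambda t:-R*np.array([np.cos(np.radians(t)),np.sin(np.radians(t))])
for A,steps in((0,[.5,1.2,2,2.5,2.5,2.5,2.5,2.5,2.5,2.5,2.5,2.5]),(26.2,[2.5]*12),(56.2,[2.5]*9+[2.5,2,1.5]),(84.7,[1,.8,.7,.7,.7,.6,.6,.5,.5,.5])):
    a=np.cumsum(steps); print([[float(x) for x in ((p(t0+A+s)-p(t0+A))/1000).round(4)]+[0,round(float(s),1),-1] for s in a])
E
```

```text
[[-0.0002, -0.0006, 0, 0.5, -1], [-0.0006, -0.0021, 0, 1.7, -1], [-0.0012, -0.0045, 0, 3.7, -1], [-0.0018, -0.0076, 0, 6.2, -1], [-0.0023, -0.0107, 0, 8.7, -1], [-0.0026, -0.0138, 0, 11.2, -1], [-0.0028, -0.0169, 0, 13.7, -1], [-0.0029, -0.02, 0, 16.2, -1], [-0.0029, -0.0232, 0, 18.7, -1], [-0.0027, -0.0263, 0, 21.2, -1], [-0.0023, -0.0294, 0, 23.7, -1], [-0.0019, -0.0325, 0, 26.2, -1]]
[[0.0006, -0.0031, 0, 2.5, -1], [0.0013, -0.0061, 0, 5.0, -1], [0.0022, -0.0091, 0, 7.5, -1], [0.0032, -0.0121, 0, 10.0, -1], [0.0043, -0.015, 0, 12.5, -1], [0.0056, -0.0179, 0, 15.0, -1], [0.007, -0.0207, 0, 17.5, -1], [0.0085, -0.0235, 0, 20.0, -1], [0.0101, -0.0262, 0, 22.5, -1], [0.0118, -0.0288, 0, 25.0, -1], [0.0137, -0.0313, 0, 27.5, -1], [0.0156, -0.0338, 0, 30.0, -1]]
[[0.0021, -0.0024, 0, 2.5, -1], [0.0042, -0.0046, 0, 5.0, -1], [0.0065, -0.0068, 0, 7.5, -1], [0.0088, -0.0089, 0, 10.0, -1], [0.0113, -0.0109, 0, 12.5, -1], [0.0138, -0.0127, 0, 15.0, -1], [0.0164, -0.0145, 0, 17.5, -1], [0.0191, -0.0161, 0, 20.0, -1], [0.0218, -0.0176, 0, 22.5, -1], [0.0246, -0.019, 0, 25.0, -1], [0.0269, -0.0201, 0, 27.0, -1], [0.0287, -0.0208, 0, 28.5, -1]]
[[0.0012, -0.0005, 0, 1.0, -1], [0.0021, -0.0008, 0, 1.8, -1], [0.0029, -0.0011, 0, 2.5, -1], [0.0038, -0.0014, 0, 3.2, -1], [0.0046, -0.0017, 0, 3.9, -1], [0.0053, -0.0019, 0, 4.5, -1], [0.006, -0.0021, 0, 5.1, -1], [0.0066, -0.0023, 0, 5.6, -1], [0.0072, -0.0024, 0, 6.1, -1], [0.0079, -0.0026, 0, 6.6, -1]]
```

Request:
step_arm --plan '[[[-0.0002,-0.0006,0.0003,0.5,-1],[-0.0006,-0.0021,0.0003,1.7,-1],[-0.0012,-0.0045,0.0003,3.7,-1],[-0.0018,-0.0076,0.0003,6.2,-1],[-0.0023,-0.0107,0.0003,8.7,-1],[-0.0026,-0.0138,0.0003,11.2,-1],[-0.0028,-0.0169,0.0003,13.7,-1],[-0.0029,-0.02,0.0003,16.2,-1],[-0.0029,-0.0232,0.0003,18.7,-1],[-0.0027,-0.0263,0.0003,21.2,-1],[-0.0023,-0.0294,0.0003,23.7,-1],[-0.0019,-0.0325,0.0003,26.2,-1]]]'

```text
time_s: 14.6
eef_pos: [468.0, 160.4, 49.5]
tcp_rot: [-180.0, -0.1, 9.6]
force: [-0.7, 2.2, 4.5]
grip_width: 9.5
finger_force: 108.8
```

No jam: small lateral forces, still seated. I'll carry on.

Request:
step_arm --plan '[[[0.0006,-0.0031,0,2.5,-1],[0.0013,-0.0061,0,5,-1],[0.0022,-0.0091,0,7.5,-1],[0.0032,-0.0121,0,10,-1],[0.0043,-0.015,0,12.5,-1],[0.0056,-0.0179,0,15,-1],[0.007,-0.0207,0,17.5,-1],[0.0085,-0.0235,0,20,-1],[0.0101,-0.0262,0,22.5,-1],[0.0118,-0.0288,0,25,-1],[0.0137,-0.0313,0,27.5,-1],[0.0156,-0.0338,0,30,-1]]]'

```text
time_s: 16.1
eef_pos: [483.5, 126.6, 49.5]
tcp_rot: [-180.0, -0.0, 39.6]
force: [-2.4, 1.9, 4.5]
grip_width: 9.6
finger_force: 108.9
```

Request:
step_arm --plan '[[[0.0021,-0.0024,0,2.5,-1],[0.0042,-0.0046,0,5,-1],[0.0065,-0.0068,0,7.5,-1],[0.0088,-0.0089,0,10,-1],[0.0113,-0.0109,0,12.5,-1],[0.0138,-0.0127,0,15,-1],[0.0164,-0.0145,0,17.5,-1],[0.0191,-0.0161,0,20,-1],[0.0218,-0.0176,0,22.5,-1],[0.0246,-0.019,0,25,-1],[0.0269,-0.0201,0,27,-1],[0.0287,-0.0208,0,28.5,-1]]]'

```text
time_s: 17.6
eef_pos: [512.0, 105.7, 49.5]
tcp_rot: [-180.0, -0.0, 68.1]
force: [-3.7, 0.6, 6.4]
grip_width: 9.8
finger_force: 109.0
```

```bash
python3 - <<'E'
from m import *
F=[];T=[]
for i in range(4):
    b=snap('side'); o=r.get_obs(); F.append(o['force']);T.append(o['wrist_torque'])
a=snap('top')
print(np.mean(F,0),np.mean(T,0)); print(o['eef_pos'],o['tcp_rot'],o['time_s'],o['finger_force'])
for c in(a,b):
  try: dish(c,[539,172],42,68)
  except Exception as e: print(e)
f=lambda c,x,y:cv2.resize(c['frame'][y:y+80,x:x+60],None,fx=6,fy=6,interpolation=cv2.INTER_CUBIC)
cv2.imwrite('pics/z5.png',np.hstack([f(a,180,140),f(b,200,180)]))
E
```

```text
[-2.21377089  0.35255086  6.12407487] [0.23508814 0.27378298 0.15075928]
[512.12863719 105.67511447  49.52315157] [ 1.79985104e+02 -1.62720533e-02  6.80453897e+01] 17.8 108.97263765335083
dish [(array([537.3, 173.1]), np.float64(0.96), 61), (array([509.2, 162.2]), np.float64(nan), 0)] c [523.2 167.6] yaw h 82.4 l 63.9 hl 75.9 rh 129.3 rl 70.0
dish [(array([541.3, 168.5]), np.float64(0.27), 157), (array([532.8, 206. ]), np.float64(0.65), 163)] c [537.  187.2] yaw h 76.0 l 71.0 hl 73.8 rh 71.8 rl 58.1
  return _methods._mean(a, axis=axis, dtype=dtype,
  ret = ret.dtype.type(ret / rcount)
```

View pics/z5.png

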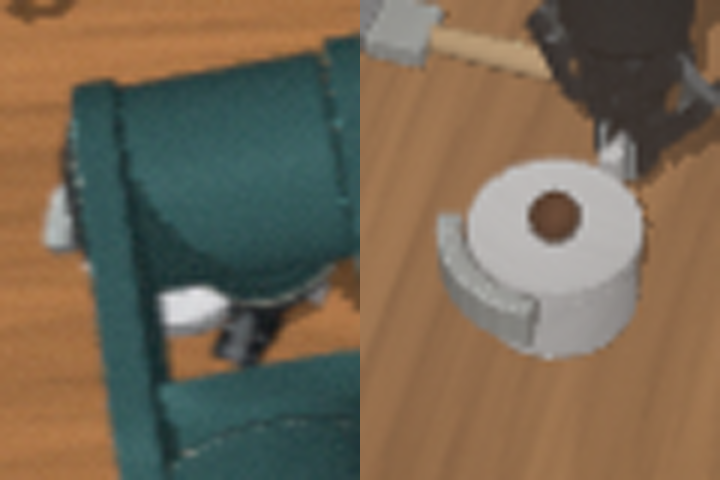

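The side view shows the lug under the rail, the dish flat on the rim and the ball in its middle at crop (555,217). I'll creep towards the stop with a slight centring correction (-0.8, +1.2 mm).

Request:
step_arm --plan '[[[0.0011,-0.0004,0,1,-1],[0.0019,-0.0006,0,1.8,-1],[0.0026,-0.0007,0,2.5,-1],[0.0034,-0.0009,0,3.2,-1],[0.0041,-0.001,0,3.9,-1],[0.0047,-0.0011,0,4.5,-1],[0.0053,-0.0012,0,5.1,-1],[0.0058,-0.0013,0,5.6,-1],[0.0064,-0.0013,0,6.1,-1],[0.0071,-0.0014,0,6.6,-1],[0.0071,-0.0014,0,6.6,-1]]]'

```text
time_s: 19.23
eef_pos: [519.1, 104.2, 49.5]
tcp_rot: [180.0, 0.0, 74.6]
force: [-2.1, -0.9, 6.5]
grip_width: 10.0
finger_force: 109.0
```

```bash
python3 - <<'E'
from m import *
F=[];T=[]
for i in range(4):
    b=snap('side'); o=r.get_obs(); F.append(o['force']);T.append(o['wrist_torque'])
print(np.mean(F,0),np.mean(T,0)); print(o['eef_pos'],o['tcp_rot'],o['time_s'])
k,_=contour(b,[539,172,57]); print(disc(b,k,[539,172],50,62,50,lambda a:near(a,255,25)|near(a,40,70))[0])
R=71.9
t=75.0; p=lambda t:-R*np.array([np.cos(np.radians(t)),np.sin(np.radians(t))])
print([list(((p(t+s)-p(t))/1000).round(4))+[s] for s in (.5,1,1.5,2,2.5,3,3.5,4)])
E
```

```text
[-2.11021375 -0.46817022  6.10021198] [0.04157268 0.39737556 0.09694031]
[519.13128332 104.17111501  49.52228585] [1.79988614e+02 3.32103293e-03 7.46394743e+01] 19.425
(array([540.9, 169.6]), np.float64(0.27), 90)
[[np.float64(0.0006), np.float64(-0.0002), 0.5], [np.float64(0.0012), np.float64(-0.0003), 1], [np.float64(0.0018), np.float64(-0.0005), 1.5], [np.float64(0.0024), np.float64(-0.0006), 2], [np.float64(0.003), np.float64(-0.0007), 2.5], [np.float64(0.0037), np.float64(-0.0009), 3], [np.float64(0.0043), np.float64(-0.001), 3.5], [np.float64(0.0049), np.float64(-0.0011), 4]]
```

Request:
step_arm --plan '[[[0.0005,0,0,0.5,-1],[0.001,0,0,1,-1],[0.0015,0,0,1.5,-1],[0.002,0,0,2,-1],[0.0026,0,0,2.5,-1],[0.0026,0,0,2.5,-1]]]'

```text
time_s: 20.18
eef_pos: [521.8, 104.1, 49.6]
tcp_rot: [180.0, 0.0, 77.1]
force: [-3.0, -0.8, 6.6]
grip_width: 10.0
finger_force: 109.0
```

Request:
step_arm --plan '[[[0.0003,0,0,0.3,-1],[0.0006,-0.0001,0,0.5,-1],[0.0009,-0.0001,0,0.8,-1],[0.0012,-0.0002,0,1,-1],[0.0012,-0.0002,0,1,-1]]]'

```text
time_s: 20.8
eef_pos: [522.9, 104.0, 49.6]
tcp_rot: [180.0, -0.0, 78.1]
force: [-2.2, 0.8, 6.1]
grip_width: 9.7
finger_force: 109.0
```

Request:
step_arm --plan '[[[0.0003,0,0,0.3,-1],[0.0006,-0.0001,0,0.5,-1],[0.0009,-0.0001,0,0.8,-1],[0.0012,-0.0002,0,1,-1],[0.0012,-0.0002,0,1,-1]]]'

```text
time_s: 21.42
eef_pos: [524.1, 103.9, 49.5]
tcp_rot: [180.0, -0.0, 79.1]
force: [-3.9, 0.7, 6.2]
grip_width: 9.6
finger_force: 109.0
```

```bash
python3 - <<'E'
from m import *
F=[];T=[]
for i in range(4):
    b=snap('side'); o=r.get_obs(); F.append(o['force']);T.append(o['wrist_torque'])
print(np.mean(F,0),np.mean(T,0)); print(o['eef_pos'],o['tcp_rot'],o['time_s'])
k,_=contour(b,[539,172,57]); print(disc(b,k,[539,172],50,62,50,lambda a:near(a,259,25)|near(a,40,70))[0])
cv2.imwrite('pics/z6.png',cv2.resize(b['frame'][180:250,200:280],None,fx=7,fy=7,interpolation=cv2.INTER_CUBIC))
im=b['frame']; h=cv2.cvtColor(im,cv2.COLOR_BGR2HSV); u,v=proj(b,[539,172,70])[0].astype(int)
m=np.zeros(h.shape[:2],bool); m[v-12:v+12,u-12:u+12]=h[v-12:v+12,u-12:u+12,1]>75; q=np.argwhere(m).mean(0)[::-1]
print('ball',q,plane(b,[q],68.5))
E
```

```text
[-3.20759087  0.18407981  6.80359204] [0.18440441 0.47944398 0.09685958]
[524.09370844 103.85022117  49.52948635] [ 1.79995998e+02 -4.87378047e-03  7.91413690e+01] 21.625
(array([540.5, 170.4]), np.float64(0.41), 88)
ball [228.72307692 209.10769231] [[559.30047699 143.74009376  68.5       ]]
```

View pics/z6.png

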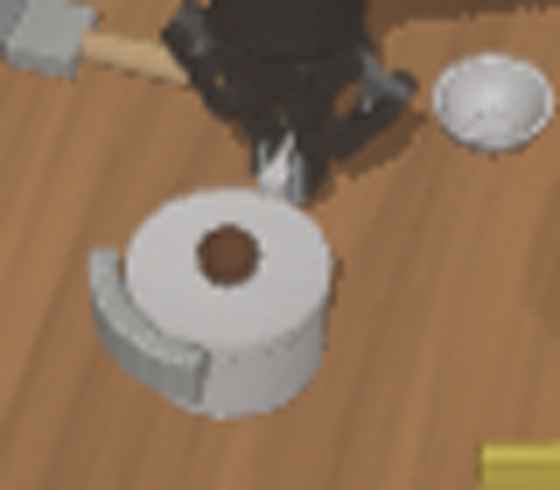

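Request:
step_arm --plan '[[[0.0003,0,0,0.3,-1],[0.0006,-0.0001,0,0.5,-1],[0.0009,-0.0001,0,0.8,-1],[0.0012,-0.0002,0,1,-1],[0.0012,-0.0002,0,1,-1]]]'

```text
time_s: 22.25
eef_pos: [525.3, 103.7, 49.5]
tcp_rot: [180.0, -0.0, 80.1]
force: [-2.8, 0.3, 6.7]
grip_width: 9.5
finger_force: 109.1
```

```bash
python3 - <<'E'
from m import *
F=[];T=[]
for i in range(4):
    b=snap('side'); o=r.get_obs(); F.append(o['force']);T.append(o['wrist_torque'])
print(np.mean(F,0),np.mean(T,0)); print(o['eef_pos'],o['tcp_rot'],o['time_s'])
p=o['eef_pos'];t=np.radians(o['tcp_rot'][2]+.3);C=p[:2]+71.9*np.array([np.cos(t),np.sin(t)]);print(C,proj(b,[[*C,68.5],[540.5,170.4,68.5]]))
h=cv2.cvtColor(b['frame'],cv2.COLOR_BGR2HSV); m=((h[...,1]>75)&(h[...,2]<130)).astype(np.uint8); m=m[208:226,224:242]
n,l,s,ce=cv2.connectedComponentsWithStats(m); print([(s[i][4],ce[i]+[224,208],plane(b,[ce[i]+[224,208]],68.5)[0]) for i in range(1,n)])
E
```

```text
[-3.21562529  0.61827045  6.67963225] [0.20177474 0.46795899 0.0351293 ]
[525.30987349 103.67053403  49.56088605] [ 1.79994553e+02 -5.85346889e-03  8.01422005e+01] 22.45
[537.24832765 174.57246145] [[232.58161087 216.88300161]
 [231.97670915 215.80309594]]
[(np.int32(46), array([232.08695652, 216.        ]), array([539.90630068, 171.16205679,  68.5       ]))]
```

Request:
step_arm --plan '[[[0.0003,0,0,0.3,-1],[0.0006,-0.0001,0,0.5,-1],[0.0009,-0.0001,0,0.8,-1],[0.0012,-0.0002,0,1,-1],[0.0012,-0.0002,0,1,-1]]]'

```text
time_s: 23.08
eef_pos: [526.7, 103.5, 49.5]
tcp_rot: [180.0, -0.0, 81.1]
force: [-0.2, 0.4, 5.6]
grip_width: 9.8
finger_force: 108.9
```

Request:
step_arm --plan '[[[0.0003,0,0,0.3,-1],[0.0006,-0.0001,0,0.5,-1],[0.0009,-0.0001,0,0.8,-1],[0.0012,-0.0002,0,1,-1],[0.0012,-0.0002,0,1,-1]]]'

```text
time_s: 23.7
eef_pos: [528.1, 103.3, 49.5]
tcp_rot: [180.0, -0.0, 82.1]
force: [1.9, 0.9, 5.4]
grip_width: 9.7
finger_force: 109.0
```

```bash
python3 - <<'E'
from m import *
F=[];T=[]
for i in range(4):
    b=snap('side'); o=r.get_obs(); F.append(o['force']);T.append(o['wrist_torque'])
print(np.mean(F,0),np.mean(T,0)); print(o['eef_pos'],o['tcp_rot'],o['time_s'])
k,_=contour(b,[539,172,57]); print(disc(b,k,[539,172],50,62,50,lambda a:near(a,259,25)|near(a,40,70))[0])
E
```

```text
[1.3270244  1.80574722 4.71867427] [ 0.30082279 -0.22676775 -0.44673249]
[528.0510504  103.33215499  49.54933083] [ 1.79947402e+02 -2.40704392e-02  8.20991764e+01] 23.9
(array([541.3, 170.3]), np.float64(0.18), 85)
```

The wrist torque has flipped sign (about +0.1 to -0.45 N m), so the lug is on the stop. I'll let the ball settle and then hand in.

Request:
step_arm --plan '[[[0,0,0,0,-1],[0,0,0,0,-1],[0,0,0,0,-1],[0,0,0,0,-1],[0,0,0,0,-1],[0,0,0,0,-1],[0,0,0,0,-1],[0,0,0,0,-1]]]'

```text
time_s: 24.9
eef_pos: [528.0, 103.3, 49.5]
tcp_rot: [179.9, -0.0, 82.1]
force: [0.4, 1.2, 5.8]
grip_width: 9.9
finger_force: 109.0
```

```bash
python3 - <<'E'
from m import *
for i in range(2):
    b=snap('side'); h=cv2.cvtColor(b['frame'],cv2.COLOR_BGR2HSV); m=((h[...,1]>75)&(h[...,2]<130)).astype(np.uint8)[208:226,224:242]
    n,l,s,ce=cv2.connectedComponentsWithStats(m); print([(s[i][4],plane(b,[ce[i]+[224,208]],68.5)[0].round(1)) for i in range(1,n)])
print(r.get_obs()['eef_pos'],r.job_done())
E
```

```text
[(np.int32(48), array([541.4, 171. ,  68.5]))]
[(np.int32(47), array([541.3, 171.3,  68.5]))]
the job is handed in; nothing more can be done
[528.06756012 103.33853659  49.54308009] None
```

The dish is seated level on the pot and turned until the lug met the stop, the ball is at rest within about 1 mm of its middle by the side camera, and the gripper still holds the handle; I handed the job in at about 25 s, and the hand-in returned no verdict.

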